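Sweep the shaft off-cuts off the saw table into the scrap pan

ROBOT

A 7-joint arm with a two-finger parallel gripper is mounted at the origin on the work surface. World frame = base frame: x ahead of the robot, y to its left, z up, the work surface at z = 0. Lengths are in mm, angles in rad, forces in N, time in s.
With the tool pointing down it reaches from about 425 to 925 mm from the base axis. Payload 6.8 kg.
Tool frame: the origin (TCP) lies between the finger pads; the fingertips stand 14 mm ahead of it and the grasp point (between the pads) lies 5 mm behind it (manip.finger_overhang is the distance from the TCP to the fingertips, in mm); z points along the fingers, y is the line along which they close (so a half turn about z gives the same grasp; the last joint's range is limited). The gripper opens to 88 mm and grips with 3 to 60 N. Pads are 20 mm wide; open, the fingers measure 115 mm over their backs; the gripper's body (75 mm by 178 mm) begins 61 mm behind the grasp point.
Start: joints at [1.037, 0.477, 0.022, 1.555, -0.011, 1.109, -0.083], TCP at [278.819, -614.741, 236.664] pointing down, gripper open.
Joint ranges: [-2.96, 2.96], [-0.34, 2.1], [-1.41, 1.46], [0.24, 2.44], [-1.37, 4.51], [0.17, 1.92], [-2.96, 2.96]. Speed limits (rad/s): [2.39, 2.39, 3.14, 3.14, 3.14, 3.14, 3.14].

INTERFACE

Orientations are given as a unit quaternion [w, x, y, z].
In Python, from plant import manip, vision, finish_job gives the robot as it stands.
- The arm moves only by the tool apply_moves, never from a script. Its argument "commands" is a list of rows, each a list of 3 entries, a list of its own where there are three numbers: the opening, from 0 (shut) to 1 (fully open), then the shift along the tool's x, y, z each as a share of 100 mm, from -1 to 1, then the turn about the tool's z as a share of 0.5 rad, from -1 to 1. A call has 1 to 10 rows; each row shifts and turns the commanded pose from where the row before left it, along the tool's axes as they then stand; what a row does not reach is not made up. A row lasts 1/8 s, in which the tool goes at most 62.5 mm and 10.7 degrees, less where a joint would pass 70% of its speed; a pose out of reach is approached as far as the arm can. A call with a number of a shift or a turn outside -1 to 1 is refused whole. A call with a gripper value outside its range is refused whole. The fingers move at their own pace and stop on an object; "grip_force" is the grip in N (left out, the last holds). Time passes only in rows, so rows that do not move let the fingers close. It gives the time, the measured TCP pose, the force, the opening and the grip force at its end, in the units of the state.
- manip.state(): the state, without advancing time (a new reading comes with each control period).
- vision.grab_frame(name): name is "side" or "top"; returns the picture (420x560x3 uint8, red, green, blue); there is no depth.
- vision.camera_info(name): a dict with "K" (3x3 intrinsics, pixels), "position" and "rotation" of the camera in the world. Camera axes: x right, y up, looking along -z (the intrinsics and any distortion apply to the point x, -y, -z); pixel columns grow to the right and rows downward; lengths in mm; the calibration is good to about 2 mm. A picture is of the moment at which its call begins. camera_info takes no time and is no camera call.
- finish_job(): hands the job in; it is judged then, once.
The state is a dict: "time_s": time; "joint_positions": joint angles; "joint_velocities": joint speeds; "joint_efforts": joint torques, N m; "eef_pos": TCP position; "orientation": TCP orientation; "force": force on the tool from outside, world axes, zero at the start; "torque": the same for the moment, N m; "gripper_width": finger opening in mm; "gripper_force": force on a finger pad.
Only numpy, scipy, OpenCV 4.12 (cv2) and the standard library are available. Lean on these libraries where they do the work, as an engineer would, in place of code of your own. Each camera call takes 0.05 s, during which the arm holds its last target. There are 200 camera calls.

TASK

Sweep the three cut-off shaft ends lying on the cut-off saw's table towards you, over the table's open front edge, so that all three drop into the scrap pan below it. Use the fingertips like a hand brush: push the pieces along the table, never pick one up or carry it. Leave the small glue jar standing where it is on the table, and do not shift the pan or the bottle, tape roll and iron head on the bench.

Things in the scene. Friction and masses are not known exactly. Their poses are not given: they have to be found in the camera images.
- saw: Bench cut-off saw with a flat dark steel catch table, fixed. Origin on the bench under the middle of the table, whose top is 45 mm up; x points from the open front edge (x = -100 mm, no lip) to the rear fence, y left; yaw at most 0.2 rad. Off-cuts and jar start at x -30 to 45, y -131 to 76 mm, about 65 mm apart in y, each with its own clear lane to the front edge; which is in which lane varies.
- table_front (a point): Middle of the open front edge of the saw's table, on its top surface (saw frame x = -100, y = 0, z = 45 mm). The edge runs along the saw's y. Side lips 12 mm high close the table's ends, inner faces at saw y = -160 and +160 mm.
- fence (a point): Middle of the foot of the aluminium rear fence's front face, on the table top (saw frame x = 118, y = 0, z = 45 mm). The fence runs along the saw's y and rises 25 mm above the table. A black length-stop block sits on it at saw y = 113 to 137 mm, reaching forward to x = 109 mm and up to 57 mm above the table.
- saw_head (a point): Centre of the right side of the saw's white wheel (150 mm diameter, upright, in a black guard). Wheel, guard and grey motor stand left of the table, at saw y = 167 to 420 mm, up to 225 mm above the bench.
- scrap_pan: Shallow open pan of bare sheet steel, 125 mm (x) by 345 mm (y) by 30 mm high, walls 3 mm, 0.7 kg, loose on the bench, parallel to the table. Origin under the middle of its floor. Its rear wall is tucked about 14 mm under the table's overhanging front edge; it catches what falls anywhere along that edge and reaches about 111 mm in front of it. A wire handle stands 18 mm out of its front.
- offcut_thick: Thick off-cut of chromed steel golf shaft: a plain straight tube, 15 mm diameter and 48 mm long, about 16 to 25 g, lying on the saw's table at any yaw. Origin in its middle, x axis along the tube. It slides and can roll when pushed from the side.
- offcut_medium: Medium off-cut of chromed steel golf shaft: a plain straight tube, 12.5 mm diameter and 40 mm long, about 13 to 20 g, lying on the saw's table at any yaw. Origin in its middle, x axis along the tube. It slides and can roll when pushed from the side.
- offcut_thin: Thin off-cut of chromed steel golf shaft: a plain straight tube, 9.5 mm diameter and 34 mm long, about 10 to 15 g, lying on the saw's table at any yaw. Origin in its middle, x axis along the tube. It slides and can roll when pushed from the side.
- glue_jar: White plastic glue jar with a steel cap, 38 mm diameter and 50 mm high, 80 to 170 g, standing among the off-cuts on the saw's table. Origin in the middle of its underside. To be left standing where it is.
- solvent_bottle: White plastic bottle with a steel cap, 58 mm diameter, 130 mm high, standing on the bench right of the saw. Origin in the middle of its underside. Leave alone.
- tape_roll: Roll of pale tape lying flat on the bench right of the saw, 90 mm diameter, 24 mm high. Origin in the middle of its underside. Leave alone.
- iron_head: Steel golf iron head lying on the bench right of the saw, about 125 by 90 mm and 16 mm high. Origin on the bench near the middle of the blade. Leave alone.

How it is judged:
By the outcome, as a careful person would: the job done as asked, in the order asked, and still so for the second after the job is handed in, with the robot touching nothing.
It also fails if it takes over 58 s, if anything falls off the work surface, if the arm or the gripper's body presses on something with over 40 N, if the wrist force passes 120 N, or if a joint passes its speed limit or range.

## Working session

There is one attempt and no reset: what is moved stays moved. The work goes in short steps, Python scripts to look and compute and a tool call to move; the robot and the scene stay as the last step left them, time stands still between calls to the robot, and variables do not carry over. Pictures are saved under pics/ and viewed, at most 10 in all, crops included, and the job is handed in when it is done.

Besides the shell and the picture viewer there is one more tool, called as a command line: name --argument value ..., lists and objects as JSON in quotes. apply_moves: Moves the arm, as the interface text tells. Shift numbers are shares of 100 mm and turn numbers shares of 0.5 rad, none past 1 either way. Its arguments: {"type":"object","properties":{"commands":{"type":"array","items":{"type":"array"}},"grip_force":{"type":"number"}},"required":["commands"]}

```bash
mkdir -p pics
cat > h.py <<'E'
import numpy as np, cv2
from plant import manip, vision, finish_job
def proj(n,P):
    c=vision.camera_info(n); q=np.array(c["rotation"]).T@(np.array(P,float)-c["position"])
    q=np.array([q[0],-q[1],-q[2]]); u=np.array(c["K"])@q; return u[:2]/u[2]
def unproj(n,px,z):
    c=vision.camera_info(n); d=np.linalg.inv(c["K"])@[px[0],px[1],1]
    d=np.array(c["rotation"])@[d[0],-d[1],-d[2]]; p=np.array(c["position"],float)
    return p+d*(z-p[2])/d[2]
def snap(n,f):
    im=vision.grab_frame(n); cv2.imwrite("pics/"+f,im[:,:,::-1]); return im
E
python3 - <<'E'
from h import *
for n in("top","side"):
    snap(n,n+"0.png"); c=vision.camera_info(n); print(n,c)
print(manip.state())
E
```

```text
top {'K': array([[445.96480785,   0.        , 275.23479773],
       [  0.        , 445.96480785, 204.7444327 ],
       [  0.        ,   0.        ,   1.        ]]), 'position': array([378.59111943, -81.05396287, 978.48841456]), 'rotation': array([-0.69427545, -0.07175899,  0.0566586 ,  0.71387818])}
side {'K': array([[476.83656012,   0.        , 286.14849639],
       [  0.        , 476.83656012, 207.95457154],
       [  0.        ,   0.        ,   1.        ]]), 'position': array([399.92952581, 652.7171444 , 695.86846821]), 'rotation': array([-0.08559565, -0.05489383,  0.4336148 ,  0.89534253])}
{'time_s': 0.1, 'joint_positions': array([ 1.03690782,  0.47769319,  0.0223353 ,  1.55632652, -0.01149154,
        1.10930117, -0.08307081]), 'joint_velocities': array([-7.17045910e-05, -3.07530268e-04, -6.38103814e-04, -5.70614959e-03,
       -6.15141731e-04,  1.99628372e-04, -2.42654898e-04]), 'joint_efforts': array([ 5.08161262e-03, -5.84094822e+01,  1.54023584e+00, -2.73310661e+01,
       -5.42206422e-02,  1.31436344e-02,  1.83175382e-05]), 'eef_pos': array([ 278.58358227, -614.26832636,  235.80605216]), 'orientation': array([-7.67223747e-04,  9.77416854e-01,  2.11318841e-01, -2.26877039e-04]), 'force': array([ 0.14198173,  0.12909973, -0.35929362]), 'torque': array([ 0.01280303, -0.00756959,  0.03684293]), 'gripper_force': 0.0, 'gripper_width': 87.79304285106434}
```

View pics/top0.png

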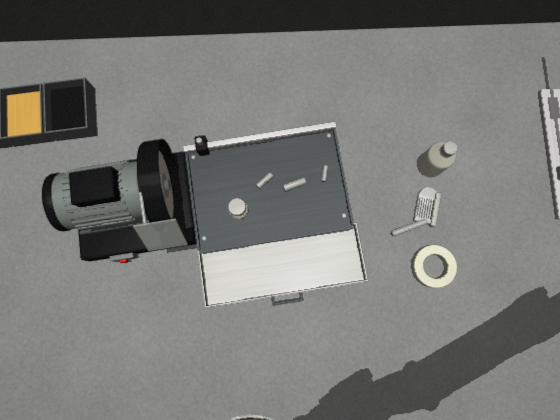

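View pics/side0.png

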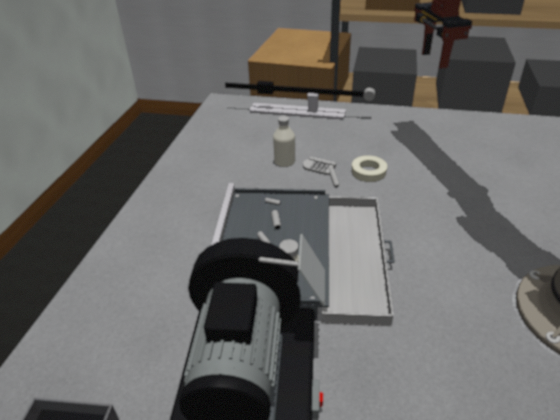

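The top view shows the jar at about (237,208) and off-cuts at (265,180), (294,184) and (325,173). The front edge runs from (200,250) to (355,230). The rotations come as quaternions, so I'll fix the helper and then enlarge the crop.

```bash
sed -i 's/^import numpy.*/&\nfrom scipy.spatial.transform import Rotation as Ro\nRM=lambda c: Ro.from_quat(np.roll(c["rotation"],-1)).as_matrix()/; s/np.array(c\["rotation"\])/RM(c)/' h.py
python3 - <<'E'
from h import *
im=cv2.imread("pics/top0.png")[110:310,180:380]
cv2.imwrite("pics/crop0.png",cv2.resize(im,(600,600),interpolation=cv2.INTER_CUBIC))
for p in [(203,250),(354,229),(186,149),(336,126)]: print(p,unproj("top",p,45))
print(unproj("top",(435,266),24), proj("top",[0,0,0]))
E
```

```text
(203, 250) [458.60244482  90.73918274  45.        ]
(354, 229) [ 493.83686289 -227.21862722   45.        ]
(186, 149) [680.47624318 128.91722503  45.        ]
(336, 126) [ 722.02987671 -200.97838276   45.        ]
[ 413.2331727  -395.79606618   24.        ] [251.30990109 479.40028011]
```

View pics/crop0.png

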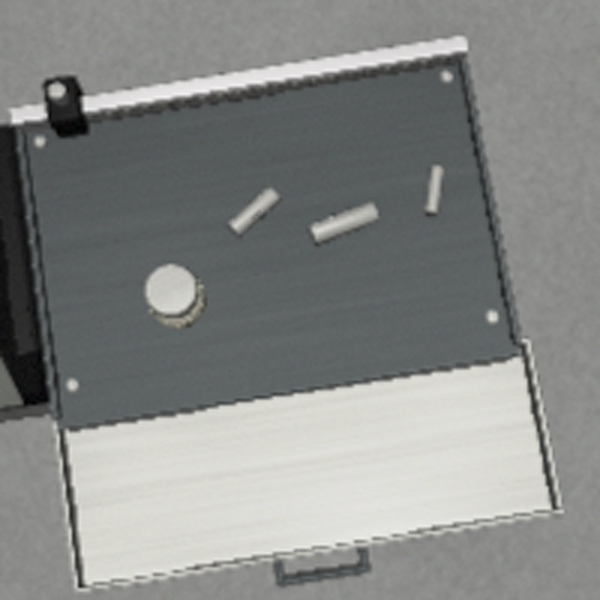

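The enlarged crop (3x, offset 180,110) shows these positions:

| Item | Crop pixels |
|---|---|
| Medium off-cut ends | (235,228)–(275,193) |
| Thick off-cut ends | (314,236)–(374,210) |
| Thin off-cut ends | (439,167)–(431,212) |
| Jar cap | (170,290) |
| Front edge | (60,429)–(521,353) |

```bash
cat >> h.py <<'E'
cr=lambda u,v:(180+u/3-.33,110+v/3-.33)
L=unproj("top",cr(60,429),45);R=unproj("top",cr(521,353),45)
ey=(L-R)/np.linalg.norm(L-R); ex=np.array([ey[1],-ey[0],0]); yaw=np.arctan2(ex[1],ex[0])
# inner lips faces symmetric: take middle from fence/lip
O=(L+R)/2+100*ex; O[2]=0
S=lambda P:(np.dot(np.array(P)-O,ex),np.dot(np.array(P)-O,ey))
W=lambda x,y,z:O+x*ex+y*ey+[0,0,z]
E
python3 - <<'E'
from h import *
print(np.linalg.norm(L-R),yaw,O)
for n,a,b,z in [("med",(235,228),(275,193),51),("thick",(314,236),(374,210),52),("thin",(439,167),(431,212),50),("jar",(170,290),(170,290),95),("screws",(40,141),(446,76),45),("screwF",(72,384),(492,316),45),("fence top front",(86,108),(467,50),70),("panL",(80,588),(558,511),30)]:
    A,B=[unproj("top",cr(*p),z) for p in(a,b)]
    print(n,np.round((A+B)/2),np.round(S(A)),np.round(S(B)),np.linalg.norm(A-B))
s=manip.state()["orientation"]; print(Ro.from_quat(np.roll(s,-1)).as_matrix().round(3))
E
```

```text
326.75873202706055 0.13562806112519984 [574.37990559 -50.63315263   0.        ]
med [604. -42.  51.] [20. 20.] [ 41. -12.] 38.161787814438824
thick [ 593. -105.   52.] [  5. -34.] [ 17. -79.] 46.59931035588923
thin [ 616. -171.   50.] [  41. -131.] [   9. -119.] 33.63376055909285
jar [540.  14.  95.] [-25.  69.] [-25.  69.] 0.0
screws [682. -35.  45.] [110. 151.] [ 108. -149.] 299.2442936592911
screwF [504. -59.  45.] [-70. 151.] [ -71. -148.] 299.2614600786287
fence top front [695. -60.  70.] [120. 111.] [ 117. -163.] 273.967968362582
panL [366. -81.  30.] [-210.  167.] [-211. -170.] 336.6635785591128
[[ 0.911  0.413 -0.001]
 [ 0.413 -0.911  0.001]
 [-0.    -0.002 -1.   ]]
```

Geometry checks out: the lips are 300 mm apart at the screws, the fence is at x≈118 and yaw is 0.136. I'll almost close the gripper to make a brush about 35 mm wide, turn it to the saw's axes and go above the thin piece's lane.

apply_moves --commands '[[0.09,[0,0,0],0.3],[0.09,[0,0,0],0.28],[0.09,[0.44,-0.39,0],0],[0.09,[0.44,-0.39,0],0],[0.09,[0.44,-0.39,0],0],[0.09,[0.44,-0.39,0],0],[0.09,[0.44,-0.39,0],0],[0.09,[0.44,-0.39,0],0],[0.09,[0.44,-0.39,0],0],[0.09,[0.44,-0.39,0],0]]'

```text
time_s: 1.35
eef_pos: [586.1, -256.4, 236.4]
orientation: [-0.0, 0.998, 0.068, -0.0]
force: [-0.1, -1.1, 0.5]
gripper_width: 7.8
gripper_force: 0.0
```

apply_moves --commands '[[0.09,[0.44,-0.39,0],0],[0.09,[0.44,-0.39,0],0],[0.09,[0,0,0],0],[0.09,[0,0,0],0]]'

```text
time_s: 1.85
eef_pos: [661.4, -169.3, 236.0]
orientation: [0.0, 0.998, 0.068, -0.001]
force: [-0.3, -0.1, -0.1]
gripper_width: 7.9
gripper_force: 0.0
```

```bash
cat > st.py <<'E'
from h import *
s=manip.state(); R_=Ro.from_quat(np.roll(s["orientation"],-1)).as_matrix()
print(s["time_s"],"saw",np.round(S(s["eef_pos"]),1),"z",s["eef_pos"][2].round(1),"yawerr",np.arctan2(R_[1,0],R_[0,0])-yaw,s["gripper_width"],s["force"].round(1))
E
python3 st.py
```

```text
1.85 saw [  70.2 -129.3] z 236.0 yawerr 0.00015853815994404385 7.930086631389997 [-0.3 -0.1 -0.1]
```

apply_moves --commands '[[0.09,[0,0,0.5],0],[0.09,[0,0,0.5],0],[0.09,[0,0,0.4],0],[0.09,[0,0,0.2],0],[0.09,[0,0,0.14],0],[0.09,[0,0,0],0],[0.09,[0,0,0],0]]'

```text
time_s: 2.72
eef_pos: [663.0, -169.1, 64.2]
orientation: [0.0, 0.998, 0.068, 0.001]
force: [1.1, -0.5, 0.2]
gripper_width: 8.0
gripper_force: 0.0
```

```bash
python3 st.py
python3 - <<'E'
from h import *
im=snap("top","t1.png")[110:310,180:380,::-1]; cv2.imwrite("pics/c1.png",cv2.resize(im,(600,600),interpolation=cv2.INTER_CUBIC))
E
```

```text
2.725 saw [  71.8 -129.4] z 64.2 yawerr -6.063140709186565e-05 8.003339600341977 [ 1.1 -0.5  0.2]
```

View pics/c1.png

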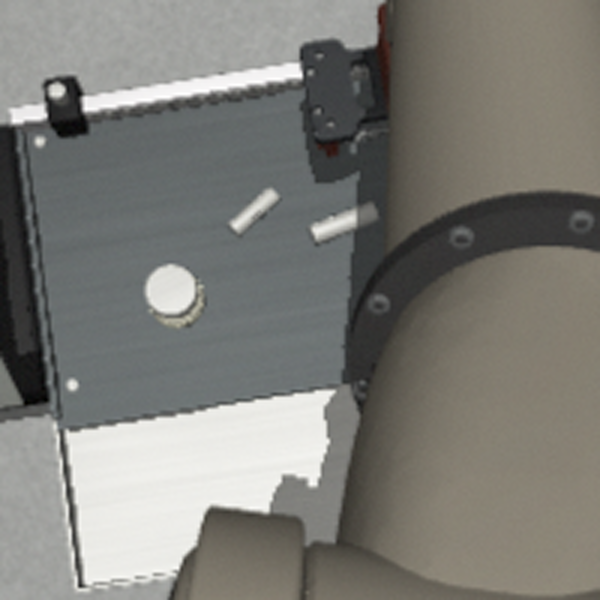

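The arm hides the thin piece, and the others are untouched. Sweeping the thin lane.

apply_moves --commands '[[0.09,[-0.06,0,0.02],0],[0.09,[-0.1,0,0],0],[0.09,[-0.12,0,0],0],[0.09,[-0.14,0,0],0],[0.09,[-0.14,0,0],0],[0.09,[-0.14,0,0],0],[0.09,[-0.14,0,0],0],[0.09,[-0.14,0,0],0],[0.09,[-0.14,0,0],0],[0.09,[-0.14,0,0],0]]'

```text
time_s: 4.03
eef_pos: [536.3, -186.0, 60.7]
orientation: [0.0, 0.998, 0.068, 0.0]
force: [-0.2, 0.1, 0.2]
gripper_width: 8.2
gripper_force: 0.2
```

apply_moves --commands '[[0.09,[-0.14,0,0],0],[0.09,[-0.14,0,0],0],[0.09,[-0.14,0,0],0],[0.09,[-0.14,0,0],0],[0.09,[0,0,0],0],[0.09,[0,0,-0.4],0],[0.09,[0,0,-0.5],0],[0.09,[0,-0.3,-0.3],0],[0.09,[0.4,-0.4,0],0],[0.09,[0,0,0],0]]'

```text
time_s: 5.28
eef_pos: [514.9, -114.1, 181.6]
orientation: [-0.001, 0.997, 0.071, 0.002]
force: [-0.3, -0.7, -0.6]
gripper_width: 8.0
gripper_force: 0.0
```

```bash
python3 st.py
python3 - <<'E'
from h import *
t=snap("top","t2.png")[110:310,180:400,::-1]; s=snap("side","s2.png")[160:340,190:410,::-1]
f=lambda i:cv2.resize(i,(400,int(400*i.shape[0]/i.shape[1])),interpolation=cv2.INTER_CUBIC)
a,b=f(t),f(s); b=cv2.copyMakeBorder(b,0,a.shape[0]-b.shape[0],0,0,cv2.BORDER_CONSTANT)
cv2.imwrite("pics/c2.png",np.hstack([a,b]))
E
```

```text
5.275 saw [-67.5 -54.8] z 181.6 yawerr 0.007432633589270321 7.972329356801687 [-0.3 -0.7 -0.6]
```

View pics/c2.png

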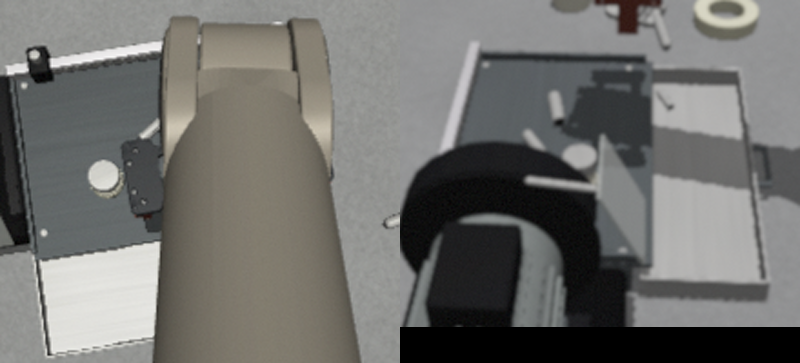

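The side view shows the thin piece in the pan at about (665,98), with thick and medium untouched. Next is the thick piece.

apply_moves --commands '[[0.09,[0.45,0.02,0],-0.015],[0.09,[0.45,0,0],0],[0.09,[0.32,0,0],0],[0.09,[0,0,0],0],[0.09,[0,0,0.45],0],[0.09,[0,0,0.45],0],[0.09,[0,0,0.2],0],[0.09,[0,0,0.05],0],[0.09,[0,0,0],0],[0.09,[0,0,0],0]]'

```text
time_s: 6.62
eef_pos: [634.0, -103.7, 67.3]
orientation: [0.0, 0.997, 0.071, 0.001]
force: [-0.3, 0.9, -0.4]
gripper_width: 7.8
gripper_force: 0.0
```

```bash
python3 st.py
```

```text
6.625 saw [ 51.9 -60.7] z 67.3 yawerr 0.007475086579724316 7.766393793194245 [-0.3  0.9 -0.4]
```

apply_moves --commands '[[0.09,[0,-0.03,0.05],0],[0.09,[-0.08,0,0],0],[0.09,[-0.1,0,0],0],[0.09,[-0.12,0,0],0],[0.09,[-0.14,0,0],0],[0.09,[-0.14,0,0],0],[0.09,[-0.14,0,0],0],[0.09,[-0.14,0,0],0],[0.09,[-0.14,0,0],0],[0.09,[-0.14,0,0],0]]'

```text
time_s: 7.88
eef_pos: [518.7, -117.0, 60.7]
orientation: [0.0, 0.997, 0.072, 0.0]
force: [-0.5, -0.5, 0.4]
gripper_width: 7.5
gripper_force: 0.1
```

apply_moves --commands '[[0.09,[-0.14,0,0],0],[0.09,[-0.14,0,0],0],[0.09,[-0.14,0,0],0],[0.09,[-0.1,0,0],0],[0.09,[0,0,0],0],[0.09,[0,0,-0.4],0],[0.09,[0,0,-0.5],0],[0.09,[0,0.3,-0.3],0],[0.09,[0,0.5,0],0],[0.09,[0,0.5,0],0]]'

```text
time_s: 9.12
eef_pos: [487.9, -254.2, 181.7]
orientation: [0.0, 0.997, 0.072, 0.001]
force: [0.9, 0.0, -0.2]
gripper_width: 7.5
gripper_force: 0.0
```

```bash
cat > look.py <<'E'
import sys
from h import *
k=sys.argv[1]
t=snap("top","t%s.png"%k)[110:310,180:400,::-1]; s=snap("side","s%s.png"%k)[160:340,190:410,::-1]
f=lambda i:cv2.resize(i,(400,int(400*i.shape[0]/i.shape[1])),interpolation=cv2.INTER_CUBIC)
a,b=f(t),f(s); b=cv2.copyMakeBorder(b,0,a.shape[0]-b.shape[0],0,0,cv2.BORDER_CONSTANT)
cv2.imwrite("pics/c%s.png"%k,np.hstack([a,b]))
E
python3 st.py;python3 look.py 3
```

```text
9.125 saw [-113.2 -190. ] z 181.7 yawerr 0.009027282398843428 7.517922573452481 [ 0.9  0.  -0.2]
```

View pics/c3.png

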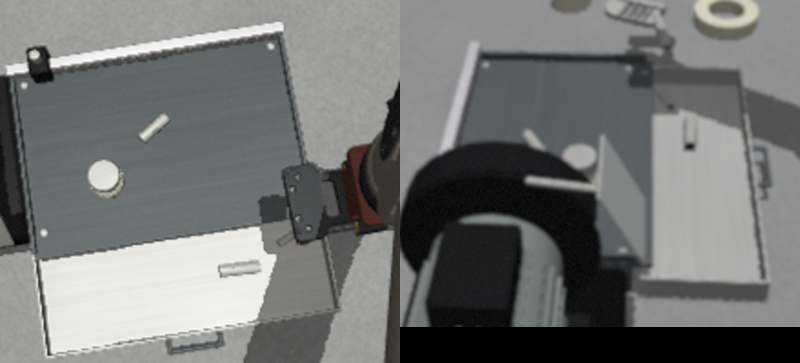

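Thin and thick are both in the pan, and the jar and medium piece haven't moved. Now the medium piece.

apply_moves --commands '[[0.09,[0.38,-0.39,0],0.018],[0.09,[0.38,-0.39,0],0],[0.09,[0.38,-0.39,0],0],[0.09,[0.38,-0.39,0],0],[0.09,[0.38,-0.39,0],0],[0.09,[0,0,0],0],[0.09,[0,0,0.45],0],[0.09,[0,0,0.35],0],[0.09,[0,0,0],0],[0.09,[0,0,0],0]]'

```text
time_s: 10.48
eef_pos: [649.2, -34.3, 102.0]
orientation: [0.0, 0.998, 0.067, 0.001]
force: [0.4, 0.0, 0.4]
gripper_width: 8.0
gripper_force: 0.0
```

```bash
python3 st.py
```

```text
10.475 saw [76.3  6. ] z 102.0 yawerr -0.0019307961689578879 7.97617206685165 [0.4 0.  0.4]
```

apply_moves --commands '[[0.09,[0,0.02,0.3],0],[0.09,[0,0,0.1],0],[0.09,[0,0,0],0],[0.09,[-0.1,0,0],0],[0.09,[-0.1,0,0],0],[0.09,[-0.12,0,0],0],[0.09,[-0.14,0,0],0],[0.09,[-0.14,0,0],0],[0.09,[-0.14,0,0],0],[0.09,[-0.14,0,0],0]]'

```text
time_s: 11.72
eef_pos: [560.6, -47.9, 60.7]
orientation: [0.0, 0.998, 0.067, -0.0]
force: [0.6, -0.2, 0.4]
gripper_width: 7.8
gripper_force: 0.0
```

apply_moves --commands '[[0.09,[-0.14,0,0],0],[0.09,[-0.14,0,0],0],[0.09,[-0.14,0,0],0],[0.09,[-0.14,0,0],0],[0.09,[-0.14,0,0],0],[0.09,[-0.14,0,0],0],[0.09,[-0.14,0,0],0],[0.09,[0,0,0],0],[0.09,[0,0,-0.4],0],[0.09,[0,0,-0.5],0]]'

```text
time_s: 12.98
eef_pos: [464.1, -60.6, 151.1]
orientation: [-0.0, 0.998, 0.067, -0.001]
force: [1.3, 0.5, -0.3]
gripper_width: 8.0
gripper_force: 0.0
```

apply_moves --commands '[[0.09,[0,0.3,-0.3],0],[0.09,[0,0.5,-0.2],0],[0.09,[0,0.5,0],0],[0.09,[0,0.5,0],0],[0.09,[0,0.5,0],0],[0.09,[0,0.5,0],0],[0.09,[0,0,0],0],[0.09,[0,0,0],0]]'

```text
time_s: 13.98
eef_pos: [502.2, -337.6, 200.4]
orientation: [-0.0, 0.998, 0.067, -0.0]
force: [1.7, 0.8, 0.1]
gripper_width: 8.2
gripper_force: 0.0
```

```bash
python3 st.py;python3 look.py 4
```

```text
13.975 saw [-110.3 -274.6] z 200.4 yawerr -0.0010126033813826485 8.225170995501486 [1.7 0.8 0.1]
```

View pics/c4.png

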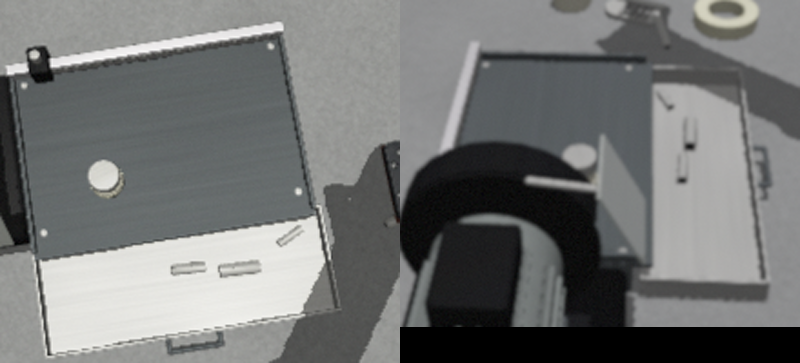

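All three pieces are in the pan at (188,268), (240,268) and (290,235). The jar still stands at (104,176) and the pan hasn't moved. Handing in.

```bash
python3 -c "
from plant import finish_job
print(finish_job())"
```

```text
the job is handed in; nothing more can be done
None
```

I swept all three off-cuts over the front edge into the scrap pan and handed the job in at about 14 s; the last pictures show the jar and pan unmoved, and the arm never came near the bottle, tape roll or iron head.

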